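# Put the fork away and snap the flatware case shut

### The arm

A 6-joint arm with a two-finger parallel gripper is mounted at the origin on the work surface. World frame = base frame: x ahead of the robot, y to its left, z up, the work surface at z = 0. Lengths are in mm, angles in rad, forces in N, time in s.
With the tool pointing down it reaches from about 325 to 900 mm from the base axis. Payload 6.1 kg.
Tool frame: the origin (TCP) lies midway between the tips of the shut fingers; the grasp point (between the pads) lies 19 mm behind it; z points along the fingers, y is the direction in which the jaws open and shut (so a half turn about z gives the same grasp; the last joint's range is limited). The gripper opens to 85 mm and grips with 20 to 120 N. Pads are 22 mm wide; open, the fingers measure 114 mm over their backs; the gripper's body (76 mm by 85 mm) begins 54 mm behind the grasp point. The pads swing forward as they close: fully open they stand 13 mm farther back than shut.
Start: joints at [-0.126, 0.22, 1.526, -0, 1.395, -0.126], TCP at [624.993, -0.003, 231.3] pointing down, gripper open.
Joint ranges: [-2.98, 2.98], [-0.91, 2.08], [0.09, 2.57], [-1.24, 4.39], [0.2, 2.65], [-2.68, 2.68]. Speed limits (rad/s): [2.57, 2.57, 3.01, 3.14, 3.14, 3.14].

### API

Orientations are given as a 3x3 rotation matrix whose columns are the frame's x, y, z axes.
In Python, from workcell import manip gives the robot as it stands. Calls block until the motion is done:
- manip.goto(position, orientation): joint-space move of the TCP to a pose.
- manip.servo_line(position, rate=150, frame=None, until_force=None): straight line of the TCP; frame=None keeps the orientation; rate is the mean speed in mm/s. With until_force (N) it stops when the force on the tool has changed by that much, and returns True; else False.
- manip.set_joints(angles): joint-space move.
- manip.move_gripper(opening, force=None): opening from 0.0 (shut) to 1.0 (fully open); force is the grip in N (None keeps the last); returns when the fingers have stopped.
- manip.hold(seconds).
- manip.inverse_kinematics(position, orientation): joint angles nearest the present ones, or None.
- manip.sense(): the state.
- manip.camera(name): name is "scene" or "side" or "wrist"; returns the picture (480x640x3 uint8, blue, green, red); there is no depth.
- manip.camera_model(name): a dict with "fovy" (degrees; the focal length in pixels is half the picture's height over the tangent of half this angle, whatever the lens; pixels are square), "cx", "cy" (the principal point, pixels), "rvec" (rotation vector, rad) and "tvec" (3), from world to camera coordinates, as OpenCV has them; the wrist camera has in their place "T_tool_cam" (4x4, takes a point from camera to tool coordinates, whose origin is the TCP and whose axes are the flange's). Camera axes: x right, y down, z forward; pixel columns grow to the right and rows downward; lengths in mm; the calibration is good to about 2 mm. A picture is of the moment at which its call begins: read the wrist's pose just before it. camera_model takes no time and is no camera call.
A pose or a line that the arm cannot do raises manip.IKError and nothing moves.
- manip.job_done(): hands the job in, once; it reports no verdict.
The state is a dict: "clock": time; "q": joint angles; "joint_velocities": joint speeds; "joint_torque": joint torques, N m; "tool_pos": TCP position; "ee_rot": TCP orientation; "ft_force": force on the tool from outside, world axes, zero at the start; "ft_torque": the same for the moment, N m; "width": opening from 0.0 (shut) to 1.0 (fully open).
Only numpy, scipy, OpenCV 4.12 (cv2) and the standard library are available. Lean on these libraries where they do the work, as an engineer would, in place of code of your own. Each camera call takes 0.05 s, during which the arm holds its last target. There are 200 camera calls.

### The job

Put the steel fork that lies on the counter into the open flatware case beside the fork already there, then swing the case's lid down and press it shut past its catch so that it stays fully closed. The lowered dish rack hangs over the case, so work in under its front edge without bumping it, and leave the spoon and everything else where it is.

Things in the scene. Friction and masses are not known exactly. Their poses are not given: they have to be found in the camera images.
- fork_mid (a point): Steel fork on counter, left of the case, beside a similar-length spoon (places may swap). 188 mm long, 55 g, arched: mid handle, 46 mm behind to 32 mm ahead of this point, is 14 mm wide, 5 mm thick, underside 6.5 mm up; handle end and 25 mm wide tined head rest below. Point: mid handle, near the centre of mass, 9 mm above the fork's underside. x along it to the tines, roughly towards -y; z up.
- fork2_mid (a point): An identical fork that already lies in the case along the hinge side; same point and axes. It stays in the case.
- case: Low wooden flatware case, fixed, open on top: outside 232 mm along x, 124 mm along y, 36 mm high, walls and floor 5 mm (inside 222 by 114). Origin: centre of underside; x along its length, roughly to the robot's right (world -y), y to the catch side (away from the robot), z up. Forks lie along x; free floor from y = -20 mm to the +y wall, which has the spring catch outside.
- lid (a joint): Hinge angle of the case's lid, rad: 0 shut, 1.5 to 1.8 at the start (standing up), stop at 1.95. Stiff hinge: the lid stays where it is left. On the way down its lip meets the spring catch at about 0.1 rad; about 16 N pressed down near the free edge gets it past, then it stays shut (below 0.03). Unlatched it stays at about 0.08 or more.
- lid_hinge (a point): Middle of the hinge axis, on the case's -y side, towards the robot; in the case's frame at (0, -64, 36) mm. x axis: the hinge axis, along the case; y axis: from the hinge across the lid to its free edge (turns with the lid); z: out of the lid's outer face, which is 6 mm along z from the hinge axis.
- lid_edge (a point): Middle of the lid's free edge, on the outer face: grey plastic lid, flat, 232 mm along the hinge, reaching 140 mm from the hinge axis, 6 mm thick, with a 17 mm lip under the free edge. When shut this point is 42 mm above the counter, on the side away from the robot. Same axes as lid_hinge.
- rack: Lowered pull-down wire dish rack, fixed. Origin on the counter near the case's, axes alike. Basket: lowest wires 211 mm up, front edge at x = -34 mm (to 273 mm high), back x = 184, y -220 to 220; posts at x = 205, y = +-232, 245 tall; lever grip x -98 to -50, y 260, 278 high; saucers in it at y -190, -140 to 327 high. Upright tools hit it: reach in under the front edge tilted 25 to 40 degrees.
- spoon: Steel spoon 180 mm long on the counter beside the fork, to be left alone. Origin at its middle, x along it to the bowl.
- pie_dish: Glass pie dish, 230 mm across, 42 mm high, at the far left. Origin: centre of the underside. Leave alone.
- sugar_bowl: Black sugar bowl with its lid on, 100 mm across, 104 mm high, at the right. Origin: centre of the underside. Leave alone.
- reamer: Yellow plastic citrus reamer, about 135 mm long, 42 mm high, beyond the fork. Origin: under its middle. Leave alone.
- mug: White mug 82 mm across, 95 mm high, at the right. Origin: centre of the underside. Leave alone.
- jar: Glass jar 64 mm across, 100 mm high, at the left near the robot. Origin: centre of the underside. Leave alone.
- fork: The whole fork on the counter, the one of fork_mid. Origin under its middle, on its underside, 9 mm below fork_mid; same axes.
Mind the look-alikes: they are no part of the job. What is shaped like the part that bears fork2_mid but green or pink is not meant.

How it is judged (in metres and radians):
On the way, in this order (a step that is already met when the one before it is completed fails the run):
1. the fork lies in the case, let go, with the lid still open (x of fork_mid in the frame of case between -0.06 and 0.06 m and y of fork_mid in the frame of case between -0.058 and 0.058 m and z of fork_mid in the frame of case between 0 and 0.03 m and value of joint lid above 0.6 rad and contact force between the fingers and fork below 0.3 N), for 0.2 s.
2. the lid is pressed past its catch (value of joint lid below 0.04 rad), for 0.2 s.
At the end, for the whole second after the job is handed in: Both forks lie inside the case (their mid points within 60 mm of the case's centre along its length, within 58 mm across, less than 30 mm above the counter), at rest, and the lid is shut past its catch (hinge angle under 0.04 rad) (x of fork_mid in the frame of case between -0.06 and 0.06 m and y of fork_mid in the frame of case between -0.058 and 0.058 m and z of fork_mid in the frame of case between 0 and 0.03 m and x of fork2_mid in the frame of case between -0.06 and 0.06 m and y of fork2_mid in the frame of case between -0.058 and 0.058 m and z of fork2_mid in the frame of case between 0 and 0.03 m and value of joint lid below 0.04 rad and linear speed of fork below 0.02 m/s); the robot touches nothing.
It fails at once if the dish rack is bumped (more than 8 N) (contact force between anything else and rack above 8 N).
It fails at once if another thing on the counter is moved by more than 30 mm (distance of any of pie_dish, sugar_bowl, reamer, mug, jar, spoon from where it was at the start of the episode above 0.03 m).
It also fails if it takes over 56 s, if anything falls off the work surface, if the arm or the gripper's body presses on something with over 40 N, if the wrist force passes 120 N, or if a joint passes its speed limit or range.

## Working session

There is one attempt and no reset: what is moved stays moved. The work goes in short steps, each a Python script; the robot and the scene stay as the last script left them, time stands still between calls to the robot, and variables do not carry over. Pictures are saved under pics/ and viewed, about 8 in all and at most 12, crops included, and the job is handed in when it is done.

```bash
mkdir -p pics; ls; python3 - <<'E'
from workcell import manip
import cv2,numpy as np
for n in ("scene","side","wrist"):
    im=manip.camera(n); cv2.imwrite(f"pics/{n}0.png",im)
    m=manip.camera_model(n); print(n,{k:np.round(v,4).tolist() for k,v in m.items()})
print(manip.sense())
E
```

```text
pics
scene {'fovy': 55.6509, 'cx': 320.7046, 'cy': 244.0302, 'rvec': [1.1523, 2.1086, -1.2028], 'tvec': [293.4256, -165.1255, 1713.7965]}
side {'fovy': 48.2246, 'cx': 312.4138, 'cy': 242.4728, 'rvec': [0.0979, -2.8539, 1.3011], 'tvec': [531.6085, 65.2018, 1252.9497]}
wrist {'fovy': 59.1589, 'cx': 322.6376, 'cy': 238.9839, 'T_tool_cam': [[0.0002, -0.9628, -0.2702, 68.3939], [1.0, 0.0003, -0.0006, 0.1982], [0.0006, -0.2702, 0.9628, -142.17], [0.0, 0.0, 0.0, 1.0]]}
{'clock': 0.15, 'q': array([-1.26076868e-01,  2.21049161e-01,  1.52736724e+00, -2.10206007e-07,
        1.39469756e+00, -1.26091954e-01]), 'joint_velocities': array([ 4.60017759e-04, -4.85809166e-03, -3.76404824e-03,  4.15603906e-05,
        1.47037800e-03,  4.05624905e-04]), 'joint_torque': array([ 5.24838761e-04, -4.97483325e+01, -3.89904678e+01, -1.73041117e-04,
        7.14129725e-03, -8.50862284e-05]), 'tool_pos': array([6.24527164e+02, 7.04919900e-02, 2.30437933e+02]), 'ee_rot': array([[-1.49783239e-05,  9.99998861e-01, -1.50925204e-03],
       [ 9.99999982e-01,  1.52667407e-05,  1.91087811e-04],
       [ 1.91110634e-04, -1.50924915e-03, -9.99998843e-01]]), 'ft_force': array([ 0.1262094 , -0.32093741,  0.46322079]), 'ft_torque': array([-0.03500922,  0.01616849, -0.00515048]), 'width': 1.0004007634774952}
```

View pics/scene0.png

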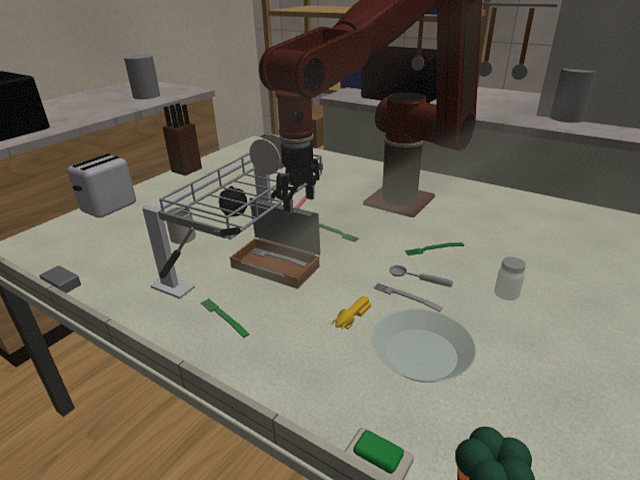

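View pics/side0.png

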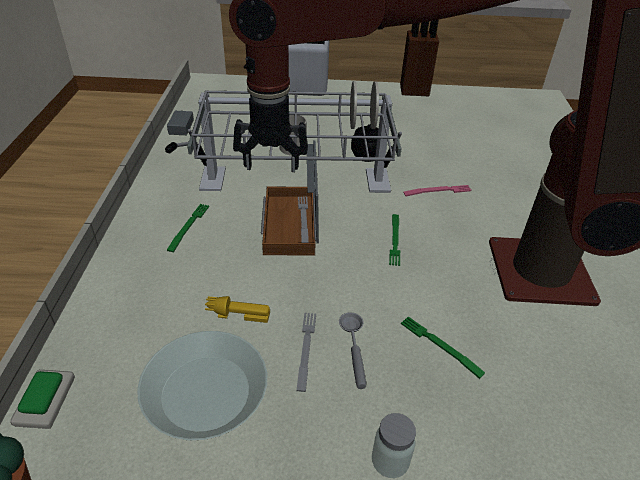

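The steel fork is at side (306,350) / scene (408,296). These could be mistaken for it:
- the spoon at side (354,350)
- fork2 in the case at side (303,220)
- green forks at side (188,228), (395,240) and (442,346)
- the pink fork at side (437,190)

I choose the grey tined one outside the case and check it in a close crop.

```bash
python3 - <<'E'
import cv2,numpy as np
s=cv2.imread("pics/side0.png");c=cv2.imread("pics/scene0.png")
a=cv2.resize(s[180:260,255:335],None,fx=5,fy=5,interpolation=cv2.INTER_CUBIC)
b=cv2.resize(s[305:395,285:365],None,fx=5,fy=5,interpolation=cv2.INTER_CUBIC)[:450]
a=cv2.copyMakeBorder(a,0,50,0,0,0)
cv2.imwrite("pics/crop1.png",np.hstack([a,b]))
E
```

```text
(no output)
```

View pics/crop1.png

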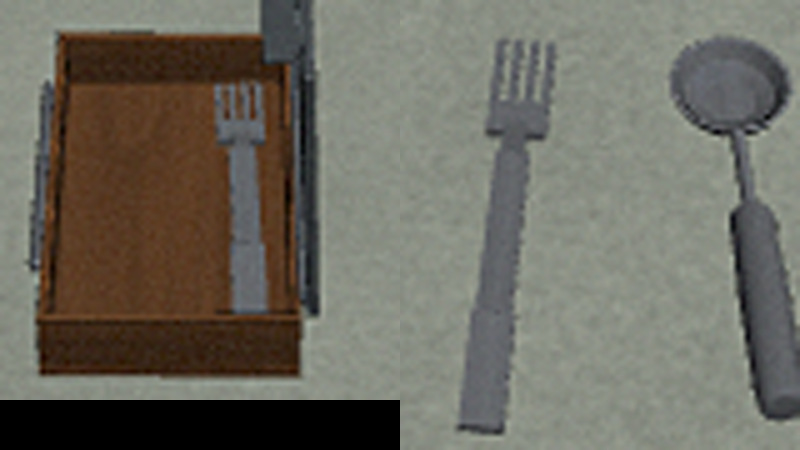

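The crop shows the grey tined fork outside the case. Its tines end at side (310.4,313.0) and its handle ends at (301.2,391.2). The spoon bowl is to its right, and fork2 lies along the hinge side inside the case.

```bash
cat > h.py <<'E'
from workcell import manip
import numpy as np, cv2
from scipy.spatial.transform import Rotation as Rn
def ray(name,px,pose=None):
    m=manip.camera_model(name); f=240/np.tan(np.radians(m["fovy"]/2))
    d=np.array([(px[0]-m["cx"])/f,(px[1]-m["cy"])/f,1])
    if "rvec" in m:
        R=cv2.Rodrigues(np.array(m["rvec"],float))[0]; return -R.T@np.ravel(m["tvec"]), R.T@d
    T=np.array(m["T_tool_cam"]); p,Rt=pose
    return Rt@T[:3,3]+p, Rt@T[:3,:3]@d
def onz(name,px,z,pose=None):
    o,d=ray(name,px,pose); return o+d*(z-o[2])/d[2]
def tri(r1,r2):
    A=0;b=0
    for o,d in (r1,r2):
        d=d/np.linalg.norm(d);P=np.eye(3)-np.outer(d,d);A=A+P;b=b+P@o
    return np.linalg.solve(A,b)
def proj(name,p,pose=None):
    m=manip.camera_model(name); f=240/np.tan(np.radians(m["fovy"]/2))
    if "rvec" in m: c=cv2.Rodrigues(np.array(m["rvec"],float))[0]@p+np.ravel(m["tvec"])
    else:
        T=np.array(m["T_tool_cam"]);q=pose[1].T@(p-pose[0]);c=T[:3,:3].T@(q-T[:3,3])
    return np.array([m["cx"]+f*c[0]/c[2],m["cy"]+f*c[1]/c[2]])
E
python3 - <<'E'
from h import *
np.set_printoptions(precision=1,suppress=True)
t=onz("side",(310.4,313.0),4);e=onz("side",(301.2,391.2),3)
print("fork",t,e,np.linalg.norm(t-e),(t+e)/2,"scene px",proj("scene",t),proj("scene",e))
for n,p,z in [("NL",(263,243.4),36),("NR",(315,243.6),36),("FL",(266.6,186.6),36),("NLb",(263,255),0),("NRb",(315,255),0),("f2tip",(302.8,197),9),("f2end",(304.8,242),8)]:
    w=onz("side",p,z);print(n,w,proj("scene",w))
L=[("side",(314,142)),("scene",(319,218))]
print(tri(ray("side",(318,243)),ray("scene",(319,253))))
E
```

```text
fork [526.7 177.    4. ] [532. 368.   3.] 191.03565179505813 [529.3 272.5   3.5] scene px [375.8 284.8] [441.7 309.6]
NL [648.7  -0.1  36. ] [297.2 277.5]
NR [528.   -9.5  36. ] [318.9 256.1]
FL [ 668.4 -228.    36. ] [230.2 257. ]
NLb [650.    0.6  -0. ] [297.8 288.5]
NRb [527.   -9.6   0. ] [319.3 266.1]
f2tip [ 571.9 -227.     9. ] [252.9 250.1]
f2end [553.9 -45.4   8. ] [304.1 264.7]
[520.7 -12.4  39.2]
```

```bash
cat >> h.py <<'E'
def ori(yaw,tilt=25):
    """jaws across a thing lying along -y turned by yaw (rad); body leans back towards +y by tilt deg"""
    R0=np.array([[0,1,0],[1,0,0],[0,0,-1.]])
    return Rn.from_euler('z',yaw).as_matrix()@Rn.from_euler('x',-tilt,degrees=True).as_matrix()@R0
FORK=np.array([529.3,272.5]); FY=-0.028      # first estimate; x_fork=(sin yaw,-cos yaw)
CASE=np.array([597.9,-120.4]); CY=0.082
def cw(p,yaw=None):
    c,s=np.cos(CY),np.sin(CY); X=np.array([s,-c]);Y=np.array([c,s])
    return np.r_[CASE+p[0]*X+p[1]*Y,p[2]]
E
python3 - <<'E'
from h import *
np.set_printoptions(precision=1,suppress=True)
print("spoon",onz("side",(340,318),5),onz("side",(361,387),5),"jar",onz("side",(392,470),0))
manip.move_gripper(0.55)
ax=np.array([np.sin(FY),-np.cos(FY)])
g=FORK-25*ax
manip.goto(np.r_[g,110],ori(FY))
s=manip.sense();pose=(s["tool_pos"],s["ee_rot"])
im=manip.camera("wrist");sc=manip.camera("scene");sd=manip.camera("side")
for n,i in(("w1",im),("sc1",sc),("sd1",sd)):cv2.imwrite(f"pics/{n}.png",i)
np.savez("pose1.npz",p=pose[0],R=pose[1])
print(pose,s["q"],s["clock"],s["width"])
print("pred",proj("wrist",np.r_[FORK+94*ax,4],pose),proj("wrist",np.r_[FORK-94*ax,3],pose))
for f in (1.5,1.6,1.7,1.8):
  for x in(-116,116):
    p=cw((x,-64+140*np.cos(f)-6*np.sin(f),36+140*np.sin(f)+6*np.cos(f)));print(f,x,proj("scene",p),proj("side",p))
a=cv2.resize(sc[180:300,215:335],None,fx=3.3,fy=3.3,interpolation=cv2.INTER_CUBIC)
b=cv2.resize(sd[130:250,225:345],None,fx=3.3,fy=3.3,interpolation=cv2.INTER_CUBIC)
cv2.imwrite("pics/lid1.png",np.hstack([a,b]))
E
```

```text
spoon [464.  186.9   5. ] [421.8 352.2   5. ] jar [371.9 504.6   0. ]
(array([531. , 296.7, 110.7]), array([[ 0. ,  1. , -0. ],
       [ 0.9, -0. , -0.4],
       [-0.4,  0. , -0.9]])) [ 0.6  0.5  1.5 -0.4  1.4  0.7] 1.9083 0.5482052415002482
pred [321.1 303.5] [319.8  28.5]
1.5 -116 [317.6 213.3] [316.4 194.8]
1.5 116 [249.2 197.3] [313.7 139.9]
1.6 -116 [320.  211.4] [322.9 194.9]
1.6 116 [252.  195.6] [319.3 140. ]
1.7 -116 [322.4 209.9] [329.3 195.6]
1.7 116 [254.8 194.3] [324.8 140.7]
1.8 -116 [324.8 208.9] [335.5 196.8]
1.8 116 [257.6 193.6] [330.3 141.8]
```

View pics/w1.png

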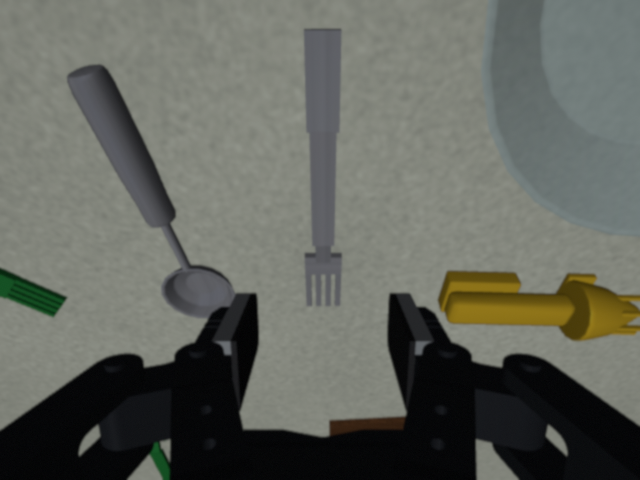

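View pics/lid1.png

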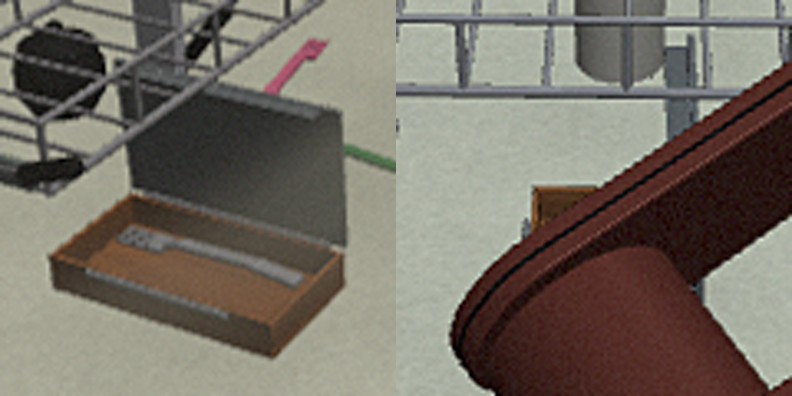

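The wrist view agrees with the estimate: tines at (323,306) and handle end at (323,30), against predicted (321,303.5) and (320,28.5). The lid view shows its near top corner at scene (318.9,212.7), which puts the lid at about 1.52 rad. I'll grasp now.

```bash
python3 - <<'E'
from h import *
np.set_printoptions(precision=1,suppress=True)
d=np.load("pose1.npz");ps=(d["p"],d["R"])
for px,z in (((323,306),4),((323,30),4),((323,132),10),((322,245),10)): print(px,onz("wrist",px,z,ps))
t=onz("wrist",(323,306),4,ps);e=onz("wrist",(323,30),4,ps)
ax=(t-e)[:2];ax/=np.linalg.norm(ax);mid=((t+e)/2)[:2];yaw=np.arctan2(ax[0],-ax[1]);print(mid,yaw)
g=mid-25*ax;R=ori(yaw)
manip.servo_line(np.r_[g,30],frame=R)
print(manip.servo_line(np.r_[g,8.5],rate=40,until_force=8))
manip.move_gripper(0.0,force=60);s=manip.sense();print(s["tool_pos"],s["width"],s["ft_force"])
manip.servo_line(np.r_[g,110]);
s=manip.sense();print(s["tool_pos"],s["width"],s["ft_force"],s["clock"])
cv2.imwrite("pics/w2.png",manip.camera("wrist"));sc=manip.camera("scene");cv2.imwrite("pics/sc2.png",sc)
w=cv2.imread("pics/w2.png")
cv2.imwrite("pics/c2.png",np.hstack([cv2.resize(w,(400,300)),cv2.resize(sc[160:340,300:540],(400,300))]))
E
```

```text
(323, 306) [528.  175.7   4. ]
(323, 30) [533.4 366.    4. ]
(323, 132) [532.  319.1  10. ]
(322, 245) [529.2 241.6  10. ]
[530.7 270.8] -0.028276455270422076
False
[531.6 296.1   9. ] 0.12582104029140528 [-0.8  0.5  2.1]
[530.7 295.5 109. ] 0.12614597630299682 [-0.2 -0.1 -0.7] 4.675
```

View pics/c2.png

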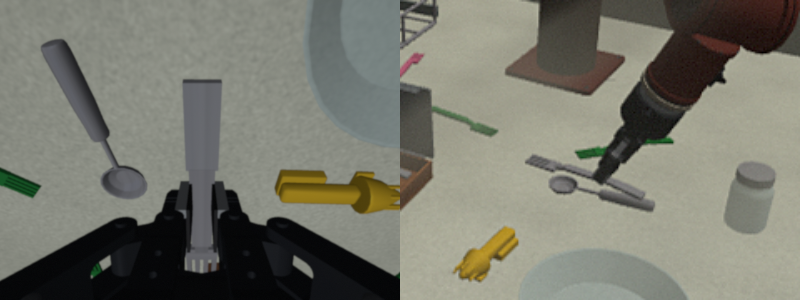

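The fork is held level between the pads at width 0.126, and the spoon is undisturbed. Next I carry it into the case.

```bash
python3 - <<'E'
from h import *
np.set_printoptions(precision=2,suppress=True)
R=ori(CY)
for p in [(-185,25,110),(-28,25,75),(-28,25,15)]: print(manip.inverse_kinematics(cw(p),R))
manip.goto(cw((-185,25,110)),R)
manip.servo_line(cw((-28,25,75)),frame=R)
sd=manip.camera("side");sc=manip.camera("scene")
s=manip.sense();print(s["tool_pos"],s["width"],s["ft_force"],s["clock"])
a=cv2.resize(sc[130:310,190:430],(400,300));b=cv2.resize(sd[80:275,180:440],(400,300))
cv2.imwrite("pics/c3.png",np.hstack([a,b]))
E
```

```text
[ 0.21  0.38  1.63 -0.46  1.23  0.31]
[-0.05  0.39  1.7  -0.5   1.06  0.12]
[-0.05  0.48  1.71 -0.53  0.97  0.18]
[620.8  -89.52  75.26] 0.12326213435418014 [-0.11 -0.25 -0.53] 7.0583
```

View pics/c3.png

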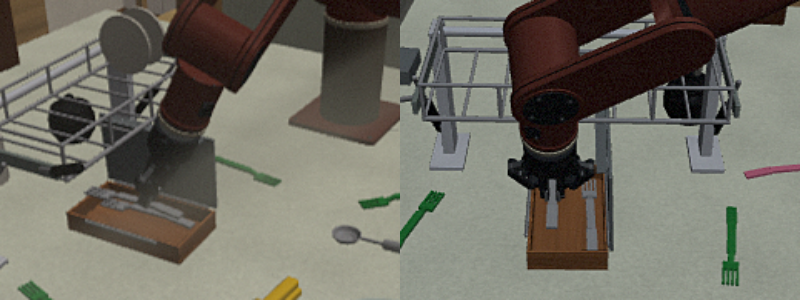

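The fork is above the case, clear of the rack and lid. I lower and release it, then look.

```bash
python3 - <<'E'
from h import *
np.set_printoptions(precision=2,suppress=True)
R=ori(CY)
print(manip.servo_line(cw((-28,25,15)),rate=50,until_force=5))
print(manip.sense()["tool_pos"])
manip.move_gripper(0.27);manip.hold(0.2)
p=manip.sense()["tool_pos"]
manip.servo_line(p-80*R[:,2],rate=120)
manip.servo_line(cw((-185,25,140)),rate=250)
manip.move_gripper(0.0)
manip.hold(.1)
s=manip.sense();pose=(s["tool_pos"],s["ee_rot"]);print(pose[0],s["clock"])
w=manip.camera("wrist");sd=manip.camera("side");sc=manip.camera("scene");cv2.imwrite("pics/w4.png",w)
a=cv2.resize(sc[180:300,215:375],(400,300));b=cv2.resize(sd[130:265,200:380],(400,300))
cv2.imwrite("pics/c4.png",np.hstack([a,b]));cv2.imwrite("pics/sd4.png",sd)
for f in (1.4,1.5,1.6): print(f,proj("scene",cw((-116,-64+140*np.cos(f)-6*np.sin(f),36+140*np.sin(f)+6*np.cos(f)))))
E
```

```text
False
[620.92 -90.46  15.49]
[607.62  65.41 139.81] 10.8333
1.4 [315.13 215.81]
1.5 [317.59 213.34]
1.6 [320.04 211.36]
```

View pics/c4.png

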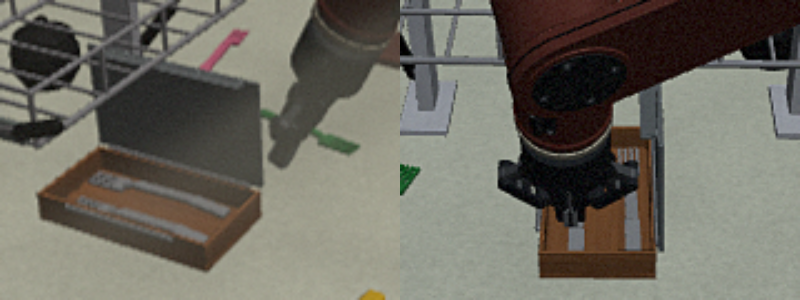

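Both forks lie inside the case, the new one at about scene (265,267), and the lid is still upright. Next I take the closed fingers round to the robot side of the lid and swing it down.

```bash
python3 - <<'E'
from h import *
np.set_printoptions(precision=2,suppress=True)
R=ori(CY)
def tcp(f,r,x=-75): return cw((x,-64+r*np.cos(f)-6*np.sin(f)-14.5,36+r*np.sin(f)+6*np.cos(f)+4.6))
W=[(f,118+14*(1.52-f)/1.4) for f in np.arange(1.52,0.1,-0.2)]
manip.servo_line(cw((-185,-125,150)),rate=250)
manip.servo_line(tcp(1.52,118)-R[:,1]*25,rate=150)
for f,r in W:
    hit=manip.servo_line(tcp(f,r),rate=90,until_force=30)
    s=manip.sense();print(round(f,2),hit,s["tool_pos"]-tcp(f,r),s["ft_force"],s["clock"])
    if hit: break
sd=manip.camera("side");sc=manip.camera("scene")
a=cv2.resize(sc[130:310,190:430],(400,300));b=cv2.resize(sd[130:265,200:380],(400,300))
cv2.imwrite("pics/c5.png",np.hstack([a,b]))
E
```

```text
1.52 False [-0.16  0.56 -0.3 ] [-0.15 -0.4   0.21] 13.0583
1.32 False [-0.24  0.02 -0.16] [-0.26  0.18  0.19] 13.475
1.12 False [-0.36 -0.02 -0.21] [ 0.92 -0.51 -0.28] 13.8917
0.92 False [-0.35 -0.01 -0.2 ] [ 0.22 -0.22  0.02] 14.3167
0.72 False [-0.32 -0.02 -0.13] [0.13 0.23 0.98] 14.75
0.52 False [-0.29 -0.02 -0.17] [0.04 0.22 0.  ] 15.1833
0.32 False [-0.31 -0.04 -0.23] [-1.2   0.74  0.71] 15.625
0.12 False [-0.38 -0.05 -0.48] [ 0.23  0.5  -0.38] 16.0667
```

View pics/c5.png

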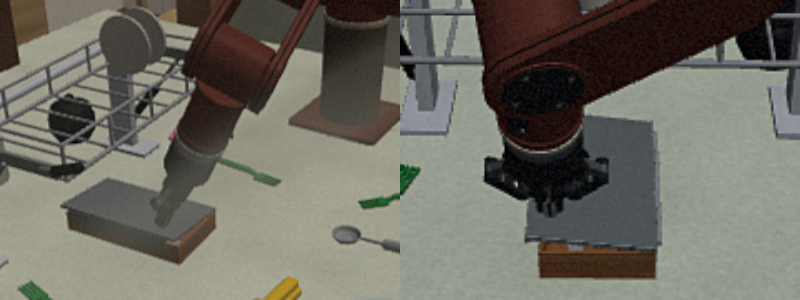

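The lid followed down and now rests nearly closed. I press it past the catch.

```bash
python3 - <<'E'
from h import *
np.set_printoptions(precision=2,suppress=True)
R=ori(CY)
p=manip.sense()["tool_pos"]; print(p)
q=p.copy()
while q[2]>39:
    q[2]-=1.5; manip.servo_line(q,rate=30,until_force=30)
    s=manip.sense();print(q[2],s["tool_pos"][2],s["ft_force"])
    if s["ft_force"][2]>30: break
manip.hold(.3);print(manip.sense()["tool_pos"],manip.sense()["ft_force"])
c=manip.sense()["tool_pos"]
manip.servo_line(c-60*R[:,2],rate=100)
manip.servo_line(cw((-230,40,170)),rate=250)
sd=manip.camera("side");sc=manip.camera("scene");s=manip.sense();print(s["clock"],s["ft_force"])
cv2.imwrite("pics/sc6.png",sc);cv2.imwrite("pics/sd6.png",sd)
for x in(-116,116):
  for f in(0,.08): 
    P=cw((x,-64+140*np.cos(f)-6*np.sin(f),36+140*np.sin(f)+6*np.cos(f)));print(x,f,proj("scene",P),proj("side",P))
a=cv2.resize(sc[200:305,215:355],(400,300));b=cv2.resize(sd[130:265,200:380],(400,300))
cv2.imwrite("pics/c6.png",np.hstack([a,b]))
E
```

```text
[643.62 -41.44  62.82]
61.31747212690508 61.71201886982072 [-0.65  0.15 -0.55]
59.81747212690508 59.759282397526995 [-0.38 -0.16  0.67]
58.31747212690508 58.11385544871427 [-0.14 -0.26  0.29]
56.81747212690508 57.15640929825276 [-0.73  0.02  2.  ]
55.31747212690508 56.461622918584084 [-1.68  0.23  6.24]
53.81747212690508 55.83437274258342 [-4.19  1.89 11.05]
52.31747212690508 54.99345179186613 [-6.78  2.58 15.04]
50.81747212690508 53.906929011432 [-5.55  3.16 16.83]
49.31747212690508 52.28301648587305 [-5.03  2.08 14.79]
47.81747212690508 49.29083633278161 [1.49 1.   4.17]
46.31747212690508 45.39681831055918 [0.4  0.5  0.71]
44.81747212690508 45.024962200838885 [-2.33  1.76  6.48]
43.31747212690508 44.736228627280425 [-6.72  2.28 12.38]
41.81747212690508 44.4749938144042 [-10.47   3.34  19.78]
40.31747212690508 44.17047539359747 [-12.81   4.56  26.07]
38.81747212690508 43.94758731669261 [-16.28   5.66  32.81]
[643.61 -41.67  43.93] [-16.14   5.88  33.29]
22.1 [ 0.65 -0.23  0.1 ]
-116 0 [294.22 278.72] [256.2  241.51]
-116 0.08 [294.19 275.13] [256.38 237.85]
116 0 [225.92 257.48] [261.05 184.05]
116 0.08 [225.63 254.08] [261.23 180.54]
```

View pics/c6.png

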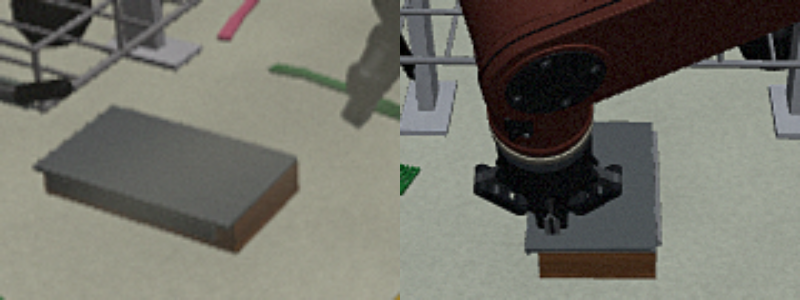

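```bash
python3 -c "
from workcell import manip
manip.job_done(); print(manip.sense()['clock'])"
```

```text
the job is handed in; nothing more can be done
the job is handed in; nothing more can be done
```

The fork is in the case beside the other one, the lid is shut past its catch, and the job is handed in at about 22 s on the clock, well under the 56 s limit. The hand-in gave no verdict.

- **Fork:** I gripped it with the tool tilted 25° and carried it in under the rack's front edge. It was released at about y = +25 mm in the case. The picture after release showed both forks inside and the lid still open at about 1.5 rad.
- **Lid:** I swung it down with the closed fingers and pressed it. The force peaked at about 17 N, fell to about 1 N as the lid snapped past the catch, then rose to 33 N against the case.
- **After backing off:** The lid's corner is at scene (296,280) and side (257,242.5). That fits an angle of 0 rad, with 0.08 rad putting it 3.6 pixels higher. The force reading on the free arm was near zero.
- **Other things:** The measured forces showed no sign of touching the rack, and I saw nothing else moved.
- **Disagreement:** The only mismatch was 1–2 pixels between cameras, about 3 mm, which is within the margins I used.
- **Not checked:** The forks could not be seen again once the lid was shut.

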